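Feed a turned pin from the gravity rack and gauge it

ROBOT

A 7-joint arm with a two-finger parallel gripper is mounted at the origin on a cart in front of the work surface, level with it; the furniture and walls round the work are solid. World frame = base frame: x ahead of the robot, y to its left, z up, the work surface at z = 0. Lengths are in m, angles in degrees, forces in N, time in s.
With the tool pointing down it reaches from about 0.425 to 0.825 m from the base axis. Payload 3.6 kg.
Tool frame: the origin (TCP) lies midway between the tips of the shut fingers; the grasp point (between the pads) lies 19 mm behind it; z points along the fingers, y is the line along which they close (so a half turn about z gives the same grasp; the last joint's range is limited). The gripper opens to 93 mm and grips with 3 to 60 N. Pads are 15 mm wide; open, the fingers measure 128 mm over their backs; the gripper's body (75 mm by 188 mm) begins 65 mm behind the grasp point.
Start: joints at [-66.664, 35.231, -0.722, 81.555, 0.464, 63.22, -2.315], TCP at [0.273, 0.59, 0.219] pointing down, gripper open.
Joint ranges: [-178.69, 178.69], [-17.37, 117.87], [-77.05, 75.6], [15.02, 138.74], [-78.02, 258.01], [0.78, 113.62], [-162.83, 162.83]. Speed limits (degrees/s): [159.86, 159.86, 180, 180, 180, 180, 180].

INTERFACE

Orientations are given as [roll, pitch, yaw] about the fixed x, y, z axes, in that order (R = Rz(yaw) Ry(pitch) Rx(roll)).
In Python, from plant import state, cams, workorder gives the robot as it stands.
- The arm moves only by the shell command python3 -m pendant 'ROWS' [FORCE]. ROWS is a JSON object of lists of equal length, an entry for each row: "linear": the shift along the tool's x, y, z in m, a list of three; "rotation": the turn, a rotation vector about the tool's x, y, z in rad, a list of three; "gripper": the opening, from 0 (shut) to 1 (fully open). A call has 1 to 20 rows; each row is the pose to reach, as a shift and turn from the pose commanded when the call began, along the tool's axes at that moment; what a row does not reach only later rows make up. A row lasts 1/12 s, in which the tool goes at most 41.7 mm and 7.16 degrees, less where a joint would pass 70% of its speed; a pose out of reach is approached as far as the arm can. A call with a gripper value outside its range is refused whole. The fingers move at their own pace and stop on an object; FORCE is the grip in N (left out, the last holds). Time passes only in rows, so rows that repeat a pose let the fingers close. It gives the time, the measured TCP pose, the force, the opening and the grip force at its end, in the units of the state.
- state(): the state, without advancing time (a new reading comes with each control period).
- cams.snapshot(name): name is "scene" or "top" or "wrist"; returns (picture, depth): 480x640x3 uint8, red, green, blue; 480x640 float32, m along the optical axis (not along the pixel's ray), 0 where there is no reading.
- cams.camera_model(name): a dict with "fovy" (degrees; the focal length in pixels is half the picture's height over the tangent of half this angle, whatever the lens; pixels are square), "cx", "cy" (the principal point, pixels), "cam_to_world" (4x4, takes a point from camera to world coordinates). Camera axes: x right, y down, z forward; pixel columns grow to the right and rows downward; lengths in m; the calibration is good to about 2 mm. A picture is of the moment at which its call begins: read the wrist's pose just before it. camera_model takes no time and is no camera call; for the wrist camera it gives the pose at the moment of the call.
- workorder.sign_off(): hands the job in; it is judged then, once.
The state is a dict: "time": time; "q": joint angles; "joint_vel": joint speeds; "joint_efforts": joint torques, N m; "tool_pos": TCP position; "tcp_rot": TCP orientation; "ft_force": force on the tool from outside, world axes, zero at the start; "moment": the same for the moment, N m; "gripper_width": finger opening in m; "grip_force": force on a finger pad.
Only numpy, scipy, OpenCV 4.12 (cv2) and the standard library are available. Lean on these libraries where they do the work, as an engineer would, in place of code of your own. Each camera call takes 0.05 s, during which the arm holds its last target. There are 200 camera calls.

TASK

Feed the next brass pin into the gauge: slide the end pin, the one lying at the stop rail, endways along the rail until it meets the gauge's end stop, without lifting it off the deck, and let the following pin roll down to the rail in its place. Then gently push the gauge's red thumb piece down the slope until the sliding jaw bears on the pin and the thumb piece's spring gives a little, and let go, leaving the jaw shut on the pin. Leave the other pins in the rack and the things lying around undisturbed.

Things in the scene. Friction and masses are not known exactly. Their poses are not given: they have to be found in the camera images.
- station: Feed rack and bench gauge on one dark steel base, 142 (x) x 150 (y) x 8 mm, fixed to the desk; origin under the base, at its middle; z up, y left, x away from the robot at yaw 0. A slate-grey deck slopes at 0.25 rad, down towards -x, level along y; at its low edge a 7 mm high stop rail runs along y. Rack with the pins on the +y half, gauge on the -y half. Nothing stands above the deck.
- rack_stop (a point): Centre of a pin lying at the stop rail at the end of the rack, 10 mm off the deck; fixed to the station. The pins lie along y in one row between bright side walls 20 mm high, 52 mm apart. The walls leave the end pin's lane open (the +y wall begins 33 mm up the slope from the rail, the -y wall 24 mm), so a fingertip can come down beyond the pin's +y end and push it along -y.
- gauge_nest (a point): Centre of a pin lying in the gauge, its -y end touching the end stop (dark block, 19 mm high); 58 mm from rack_stop along the station's -y, same height. The lane and the slope run on straight from rack to gauge, past the fixed jaw (dark block 18 mm high, 34 mm wide, face flush with the rail's), on which the pin leans.
- pin_1: End pin, at the stop rail at the start: solid turned brass pin, 20 mm diameter x 50 mm long, about 0.13 kg, origin at its centre, lying along its own y axis (it turns about y as it rolls). It slides freely along the lane (under 2 N).
- pin_2: Second pin, same kind, origin at its centre; leans on pin_1 from uphill (keep a wide fingertip to the rail's side of pin_1's axis, over the 7 mm rail, so as not to catch this pin's end) and rolls down to the rail as soon as the lane is clear of the first pin and of the finger.
- pin_3: Third pin, same kind, behind pin_2.
- pin_4: Fourth and last pin, same kind, behind pin_3.
- slide (a joint): Carriage of the sliding jaw, black with a small grey display, moves parallel to the deck down the slope towards the fixed jaw; m; 0 = fully open (jaws 44 mm apart), grows as it closes; 0.024 = touching a pin that lies in the gauge; friction about 1.2 N, stays where it is left.
- jaw_face (a point): Middle of the sliding jaw's steel face, 10 mm off the deck; the face is 24 mm wide and reaches from 1.5 to 15.5 mm off the deck; moves with slide; its x axis points up the slope.
- thumb (a joint): Spring travel of the thumb piece against the carriage; m; 0 = at rest, 0.006 = bottomed. It starts to give at 3.5 N and bottoms at 6.5 N, so it gives only when the jaw bears on something (or is at its end).
- thumb_pad (a point): Middle of the red thumb piece's uphill face, which is pushed down the slope to close the jaw. The thumb piece is an upright plate 30 mm wide (y), 8 mm thick, from 4 to 34 mm off the deck; this point is 24 mm off the deck, 10 mm below its top edge. There is free space uphill of it.
- pot_mid (a point): Bystander: small glass pot with a red lid, 36 mm diameter x 36 mm; stands right of the station; its centre.
- dish_mid (a point): Bystander: small turquoise dish, 35 mm diameter x 9 mm; right of the station; its centre.
- glue_mid (a point): Bystander: white glue bottle with a blue spout, 28 mm diameter x 90 mm; stands right of the station; its centre.
- driver_mid (a point): Bystander: screwdriver with a red handle, 177 mm long, lying across in front of the station; its centre.
There are look-alikes about, which are no part of the job. What is shaped like the pin_4 but orange is not meant. Leave any orange look-alike of the pin_1 alone.

How it is judged:
By the outcome, as a careful person would: the job done as asked, in the order asked, and still so for the second after the job is handed in, with the robot touching nothing.
It also fails if it takes over 37 s, if anything falls off the work surface, if the arm or the gripper's body presses on something with over 40 N, if the wrist force passes 120 N, or if a joint passes its speed limit or range.

## Working session

There is one attempt and no reset: what is moved stays moved. The work goes in short steps, Python scripts to look and compute and a shell command to move; the robot and the scene stay as the last step left them, time stands still between calls to the robot, and variables do not carry over. Pictures are saved under pics/ and viewed, at most 13 in all, crops included, and the job is handed in when it is done.

```bash
mkdir -p pics
python3 - <<'E'
from plant import state,cams
import cv2,numpy as np
s=state();print({k:np.round(v,3).tolist() for k,v in s.items()})
for n in("scene","top"):
    p,d=cams.snapshot(n);cv2.imwrite(f"pics/{n}.png",p[:,:,::-1]);np.save(f"pics/{n}_d.npy",d)
    m=cams.camera_model(n);print(n,m['fovy'],m['cx'],m['cy'],np.round(m['cam_to_world'],3).tolist())
E
```

```text
{'time': 0.0, 'q': [-66.663, 35.289, -0.723, 81.64, 0.464, 63.221, -2.315], 'joint_vel': [0.022, 0.024, 0.042, 0.067, -0.084, 0.09, 0.097], 'joint_efforts': [-0.0, -45.893, 0.209, -16.574, -0.061, 0.02, 0.0], 'tool_pos': [0.273, 0.589, 0.217], 'tcp_rot': [-179.853, 0.002, 155.148], 'ft_force': [-0.399, -0.083, 0.417], 'moment': [0.011, -0.044, 0.017], 'grip_force': 0.0, 'gripper_width': 0.093}
scene 42.42555680271961 318.43765128174186 248.2157608153666 [[0.525, -0.386, 0.759, -0.266], [-0.851, -0.222, 0.476, -0.712], [-0.015, -0.895, -0.445, 0.576], [0.0, 0.0, 0.0, 1.0]]
top 48.40745092581779 320.00956784181824 241.0282891756744 [[0.019, -0.999, 0.04, 0.532], [-1.0, -0.018, 0.013, -0.216], [-0.013, -0.04, -0.999, 0.945], [0.0, 0.0, 0.0, 1.0]]
```

View pics/top.png

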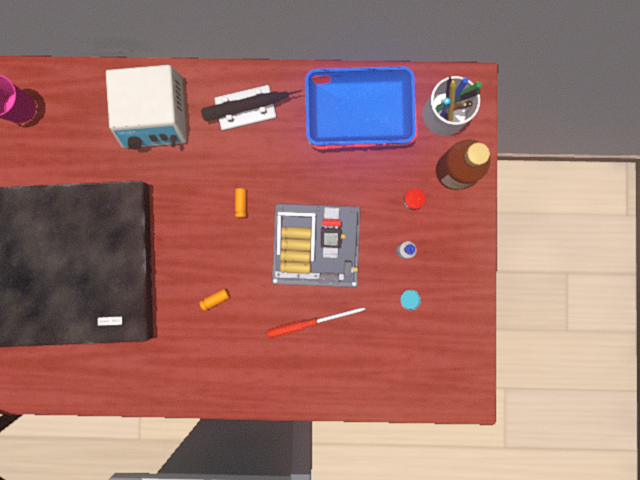

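View pics/scene.png

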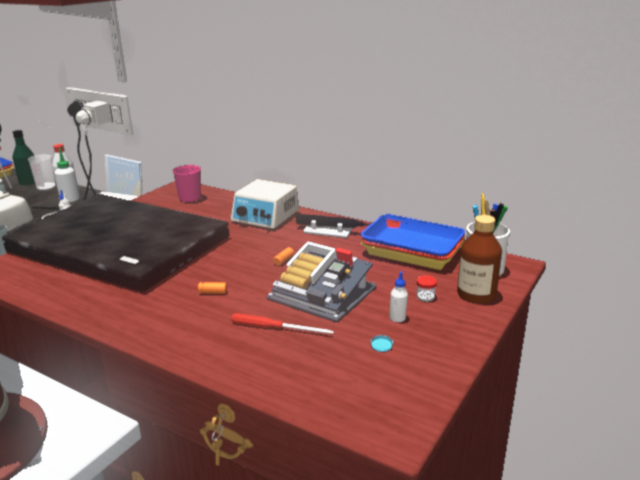

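The top view shows the station at about (316,246), with four brass pins at (295,232), (295,244), (295,256) and (295,267), and the stop rail at row ~276. The red thumb piece is at (332,223).

Things that could be taken for the end pin: brass pins 2-4 at (295,256), (295,244) and (295,232), and the orange rollers at (241,203) and (214,300). I choose the brass pin nearest the rail, at (295,267). Red things that could be taken for the thumb piece: the pot lid (415,199) and the driver handle (290,328).

```bash
cat > h.py <<'E'
import numpy as np,cv2
from plant import state,cams
def ray(m,uv,z):
    f=240/np.tan(np.radians(m['fovy']/2));T=np.array(m['cam_to_world'])
    d=T[:3,:3]@np.array([(uv[0]-m['cx'])/f,(uv[1]-m['cy'])/f,1]);o=T[:3,3]
    return o+d*(z-o[2])/d[2]
E
python3 - <<'E'
from h import *
p=cv2.imread("pics/top.png");m=cams.camera_model("top")
c=p[195:297,262:372];cv2.imwrite("pics/crop.png",cv2.resize(c,None,fx=5.8,fy=5.8,interpolation=cv2.INTER_CUBIC))
hsv=cv2.cvtColor(p,cv2.COLOR_BGR2HSV)
roi=np.zeros(p.shape[:2],np.uint8);roi[195:297,262:372]=1
b=((hsv[...,0]>15)&(hsv[...,0]<32)&(hsv[...,1]>110)&(hsv[...,2]>70)).astype(np.uint8)*roi
for c in cv2.findContours(b,0,2)[0]:
    if cv2.contourArea(c)>20: r=cv2.minAreaRect(c);print("brass",r,ray(m,r[0],.035).round(4))
t=((hsv[...,0]<8)|(hsv[...,0]>172))&(hsv[...,1]>170)&(hsv[...,2]>130)
t=t.astype(np.uint8)*roi;t[:, :315]=0;t[:,350:]=0;t[:210]=0;t[240:]=0
for c in cv2.findContours(t,0,2)[0]:
    if cv2.contourArea(c)>8: r=cv2.minAreaRect(c);print("red",r,ray(m,r[0],.08).round(4))
# base: not desk red
g=((hsv[...,1]<120)|((hsv[...,0]>15)&(hsv[...,0]<150))).astype(np.uint8)*roi
g=cv2.morphologyEx(g,cv2.MORPH_CLOSE,np.ones((7,7)))
c=max(cv2.findContours(g,0,2)[0],key=cv2.contourArea);r=cv2.minAreaRect(c);print("base",r)
for k in cv2.boxPoints(r): print(k,ray(m,k,.008).round(4))
d=np.load("pics/top_d.npy")
for u,v in[(295,267),(295,256),(295,232),(332,223),(332,240),(332,270)]: print(u,v,d[v,u],.945-d[v,u])
E
```

```text
brass ((295.5, 249.5), (45.0, 29.0), 90.0) [ 0.553  -0.1622  0.035 ]
red ((331.5, 222.5), (5.0, 17.0), 90.0) [ 0.5968 -0.2225  0.08  ]
base ((315.77178955078125, 244.93353271484375), (86.0133285522461, 81.51664733886719), 2.2025980949401855)
[271.23044 284.00885] [ 0.4923 -0.1193  0.008 ]
[274.36337 202.55244] [ 0.6358 -0.1216  0.008 ]
[360.31314 205.85822] [ 0.6325 -0.2732  0.008 ]
[357.1802  287.31464] [ 0.4895 -0.2699  0.008 ]
295 267 0.89656925 0.04843074
295 256 0.8932051 0.051794887
295 232 0.88730663 0.057693362
332 223 0.8669063 0.07809371
332 240 0.8866111 0.05838889
332 270 0.91785836 0.02714163
```

View pics/crop.png

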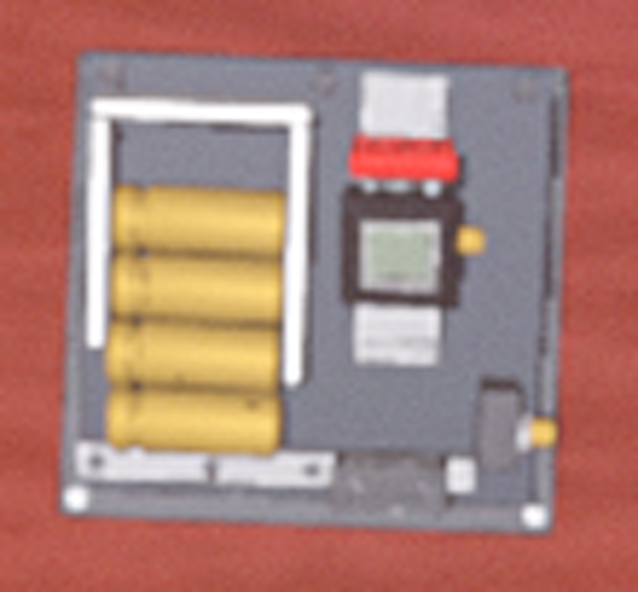

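The close crop confirms it. The end pin is the brass one at the rail, crop (194,420), and the gauge is open with the thumb piece at crop (403,160). The lane runs on past the fixed jaw (390,482) to the end stop (498,422). Next I work out the station frame and the first approach.

```bash
cat >> h.py <<'E'
from scipy.spatial.transform import Rotation as Ro
def rows(target,yaw=None,pitch=0):
    s=state();R=Ro.from_euler('xyz',s['tcp_rot'],degrees=True)
    Rt=R if yaw is None else Ro.from_euler('xyz',[180,pitch,yaw],degrees=True)
    print("t",round(s['time'],2),"lin",R.inv().apply(np.array(target)-s['tool_pos']).round(4),"rot",(R.inv()*Rt).as_rotvec().round(4))
def pt(m,d,u,v):
    f=240/np.tan(np.radians(m['fovy']/2));T=np.array(m['cam_to_world']);z=float(np.median(d[v-1:v+2,u-1:u+2]))
    return (T@[ (u-m['cx'])/f*z,(v-m['cy'])/f*z,z,1])[:3]
E
python3 - <<'E'
from h import *
m=cams.camera_model("top");d=np.load("pics/top_d.npy")
for n,u,v in[("pin1",295,267),("p1L",282,267),("p1R",308,267),("p2",295,256),("p4",296,232),("thumb",331,222),("disp",331,239),("fjaw",328,278),("rail",297,276),("desk",316,297),("deck",320,250)]: print(n,pt(m,d,u,v).round(4))
for n,u,v in[("p1L",280.6,267.4),("p1R",310.3,267.9)]: print(n,ray(m,(u,v),.048).round(4))
rows([.50,-.13,.17],178.9)
E
```

```text
pin1 [ 0.5233 -0.1626  0.0455]
p1L [ 0.5229 -0.1407  0.0461]
p1R [ 0.5237 -0.1845  0.0457]
p2 [ 0.5417 -0.1626  0.0522]
p4 [ 0.5815 -0.1639  0.0599]
thumb [ 0.5976 -0.2216  0.0801]
disp [ 0.5709 -0.2223  0.0594]
fjaw [ 0.5057 -0.2185  0.04  ]
rail [ 0.5078 -0.1655  0.0309]
desk [ 0.4707 -0.1981  0.0008]
deck [ 0.5529 -0.204   0.0332]
p1L [ 0.5222 -0.1386  0.048 ]
p1R [ 0.5222 -0.1885  0.048 ]
t 0.1 lin [-0.5083 -0.5571  0.0489] rot [-0.0022 -0.0005 -0.4144]
```

```bash
python3 -m pendant '{"linear":[[-0.508,-0.557,0.049],[-0.508,-0.557,0.049],[-0.508,-0.557,0.049],[-0.508,-0.557,0.049],[-0.508,-0.557,0.049],[-0.508,-0.557,0.049],[-0.508,-0.557,0.049],[-0.508,-0.557,0.049],[-0.508,-0.557,0.049],[-0.508,-0.557,0.049],[-0.508,-0.557,0.049],[-0.508,-0.557,0.049],[-0.508,-0.557,0.049],[-0.508,-0.557,0.049],[-0.508,-0.557,0.049],[-0.508,-0.557,0.049],[-0.508,-0.557,0.049],[-0.508,-0.557,0.049],[-0.508,-0.557,0.049],[-0.508,-0.557,0.049]],"rotation":[[-0.002,0,-0.414],[-0.002,0,-0.414],[-0.002,0,-0.414],[-0.002,0,-0.414],[-0.002,0,-0.414],[-0.002,0,-0.414],[-0.002,0,-0.414],[-0.002,0,-0.414],[-0.002,0,-0.414],[-0.002,0,-0.414],[-0.002,0,-0.414],[-0.002,0,-0.414],[-0.002,0,-0.414],[-0.002,0,-0.414],[-0.002,0,-0.414],[-0.002,0,-0.414],[-0.002,0,-0.414],[-0.002,0,-0.414],[-0.002,0,-0.414],[-0.002,0,-0.414]],"gripper":[0,0,0,0,0,0,0,0,0,0,0,0,0,0,0,0,0,0,0,0]}' 10
python3 - <<'E'
from h import *
p,d=cams.snapshot("wrist");cv2.imwrite("pics/w1.png",p[:,:,::-1]);np.save("pics/w1_d.npy",d)
m=cams.camera_model("wrist");np.save("pics/w1_m.npy",m,allow_pickle=True);print(m['fovy'],np.round(m['cam_to_world'],3).tolist());print(state()['tool_pos'],state()['tcp_rot'])
E
```

```text
time: 1.77
tool_pos: [0.4998, -0.1331, 0.1689]
tcp_rot: [180.0, -0.0, 178.5]
ft_force: [-0.6, 0.6, 0.1]
gripper_width: 0.0
grip_force: 0.0
69.63545877230113 [[0.023, 0.961, 0.277, 0.423], [1.0, -0.023, -0.003, -0.129], [0.003, 0.277, -0.961, 0.334], [0.0, 0.0, 0.0, 1.0]]
[ 0.49949188 -0.12986127  0.16902093] [ 1.79859888e+02 -6.50562763e-02  1.78706898e+02]
```

View pics/w1.png

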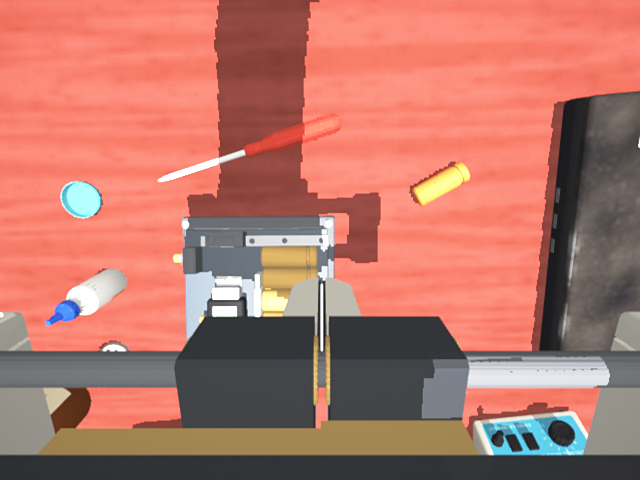

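The wrist view shows the shut, tapered fingertips near (322,283). Pin 1 is at (289,257) with its +y end near column 317, the rail is at row 240, and the dark fixed jaw is at (222,240). I measure the tip width and cross-check the pin ends.

Run:
```python
from h import *
m=np.load("pics/w1_m.npy",allow_pickle=True).item();d=np.load("pics/w1_d.npy");p=cv2.imread("pics/w1.png")
for v in(280,284,290,300):
    r=np.where((d[v]>.05)&(d[v]<.2))[0]
    if len(r): print(v,[pt(m,d,int(u),v).round(4).tolist() for u in(r[0]+1,r[-1]-1)])
h=cv2.cvtColor(p,cv2.COLOR_BGR2HSV);b=((h[...,0]>12)&(h[...,0]<32)&(h[...,1]>130)&(h[...,2]>60))
for v in(251,255,259):
    r=np.where(b[v,250:330])[0]+250;print(v,r[0],r[-1],ray(m,(r[0],v),.046).round(4),ray(m,(r[-1]+1,v),.046).round(4))
for u,v in((270,251),(270,255),(270,259),(300,255),(285,240),(222,238)): print(u,v,pt(m,d,u,v).round(4))
rows([.5195,-.110,.0425],178.9)
```

```text
280 [[0.4901, -0.139, 0.1723], [0.4907, -0.1213, 0.1718]]
284 [[0.4902, -0.1433, 0.1769], [0.4908, -0.1171, 0.1771]]
290 [[0.4901, -0.1442, 0.1842], [0.4909, -0.1162, 0.184]]
300 [[0.4906, -0.1452, 0.1937], [0.4911, -0.1153, 0.1943]]
251 262 315 [ 0.5145 -0.1824  0.046 ] [ 0.5156 -0.1351  0.046 ]
255 262 316 [ 0.5182 -0.1827  0.046 ] [ 0.5193 -0.1343  0.046 ]
259 262 316 [ 0.5219 -0.183   0.046 ] [ 0.5231 -0.1344  0.046 ]
270 251 [ 0.5159 -0.1761  0.042 ]
270 255 [ 0.519  -0.176   0.0441]
270 259 [ 0.5226 -0.1762  0.0444]
300 255 [ 0.5198 -0.1494  0.0436]
285 240 [ 0.5097 -0.1636  0.0294]
222 238 [ 0.5039 -0.2185  0.0387]
t 1.82 lin [-0.0197  0.02    0.1265] rot [ 0.0024 -0.0011 -0.0034]
```

```bash
python3 -m pendant '{"linear":[[-0.017,0.02,0.02],[-0.017,0.02,0.05],[-0.017,0.02,0.08],[-0.017,0.02,0.1],[-0.017,0.02,0.115],[-0.017,0.02,0.125],[-0.017,0.02,0.13],[-0.017,0.02,0.133],[-0.017,0.02,0.133],[-0.017,0.02,0.133],[-0.017,0.02,0.133]],"rotation":[[0.002,-0.001,-0.003],[0.002,-0.001,-0.003],[0.002,-0.001,-0.003],[0.002,-0.001,-0.003],[0.002,-0.001,-0.003],[0.002,-0.001,-0.003],[0.002,-0.001,-0.003],[0.002,-0.001,-0.003],[0.002,-0.001,-0.003],[0.002,-0.001,-0.003],[0.002,-0.001,-0.003]],"gripper":[0,0,0,0,0,0,0,0,0,0,0]}' 10
python3 - <<'E'
from h import *
p,d=cams.snapshot("scene");cv2.imwrite("pics/s2.png",cv2.resize(p[230:320,255:385,::-1],None,fx=6,fy=6,interpolation=cv2.INTER_CUBIC))
s=state();print(s['tool_pos'],s['ft_force'])
E
```

```text
time: 2.73
tool_pos: [0.5181, -0.1093, 0.0376]
tcp_rot: [-180.0, 0.2, 179.0]
ft_force: [-0.4, -0.3, 0.1]
gripper_width: 0.0006
grip_force: 0.0
[ 0.51808163 -0.10934743  0.03756029] [-0.52078246 -0.03945764 -0.50640873]
```

View pics/s2.png

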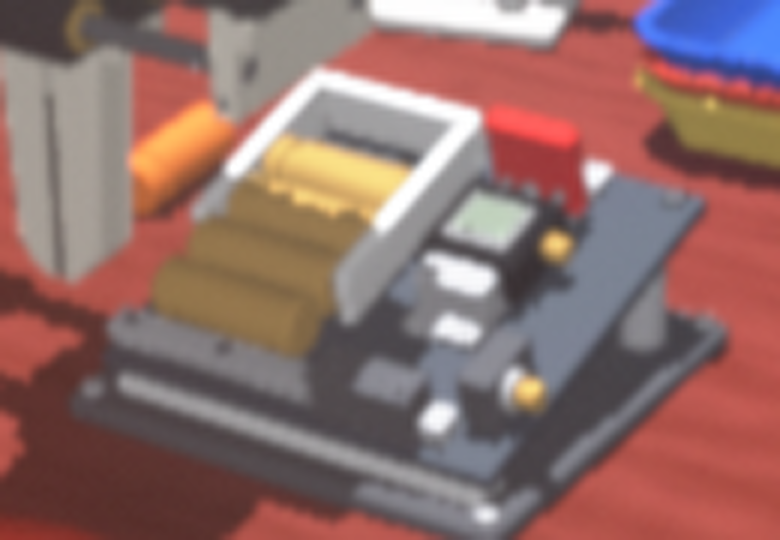

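The fingertip hangs at crop (70,270), clear beyond the pin's +y end, and nothing is disturbed. Now I push, slowly.

```bash
python3 -m pendant '{"linear":[[0.003,-0.004,0.002],[0.003,-0.008,0.002],[0.003,-0.012,0.002],[0.003,-0.016,0.002],[0.003,-0.02,0.002],[0.003,-0.024,0.002],[0.003,-0.028,0.002],[0.003,-0.032,0.002],[0.003,-0.036,0.002],[0.003,-0.04,0.002],[0.003,-0.044,0.002],[0.003,-0.048,0.002],[0.003,-0.052,0.002],[0.003,-0.056,0.002]],"rotation":[[0,0,0],[0,0,0],[0,0,0],[0,0,0],[0,0,0],[0,0,0],[0,0,0],[0,0,0],[0,0,0],[0,0,0],[0,0,0],[0,0,0],[0,0,0],[0,0,0]],"gripper":[0,0,0,0,0,0,0,0,0,0,0,0,0,0]}' 10
python3 - <<'E'
from h import *
p,d=cams.snapshot("scene");cv2.imwrite("pics/s3.png",cv2.resize(p[230:320,255:385,::-1],None,fx=6,fy=6,interpolation=cv2.INTER_CUBIC))
s=state();print(s['tool_pos'],s['ft_force'])
E
```

```text
time: 3.95
tool_pos: [0.5135, -0.1659, 0.0347]
tcp_rot: [-180.0, 0.1, 179.0]
ft_force: [-0.7, 2.0, 0.2]
gripper_width: 0.0003
grip_force: 0.6
[ 0.51350894 -0.16707767  0.03473917] [-0.4215528   0.0087525  -0.67960797]
```

View pics/s3.png

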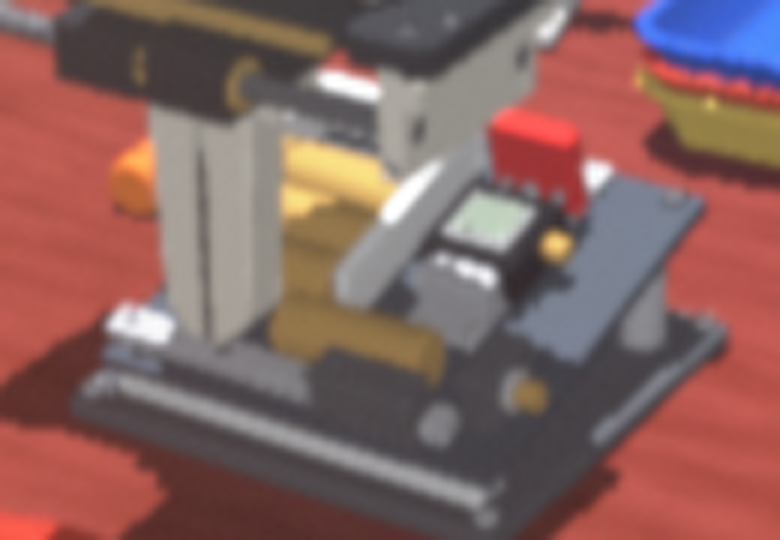

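Pin 1 lies in the lane with its leading end at crop (440,360), behind the fixed jaw and ~15 mm short of the end stop. I continue gently.

```bash
python3 -m pendant '{"linear":[[0,-0.002,0],[0,-0.004,0],[0,-0.006,0],[0,-0.008,0],[0,-0.009,0],[0,-0.01,0],[0,-0.011,0],[0,-0.012,0],[0,-0.012,0]],"rotation":[[0,0,0],[0,0,0],[0,0,0],[0,0,0],[0,0,0],[0,0,0],[0,0,0],[0,0,0],[0,0,0]],"gripper":[0,0,0,0,0,0,0,0,0]}'
```

```text
time: 4.75
tool_pos: [0.513, -0.1773, 0.0346]
tcp_rot: [-180.0, 0.0, 179.0]
ft_force: [-1.4, 0.8, -0.8]
gripper_width: 0.0006
grip_force: 0.7
```

```bash
python3 -m pendant '{"linear":[[0,-0.001,0],[0,-0.002,0],[0,-0.003,0],[0,-0.003,0]],"rotation":[[0,0,0],[0,0,0],[0,0,0],[0,0,0]],"gripper":[0,0,0,0]}'
```

```text
time: 5.08
tool_pos: [0.5131, -0.1805, 0.0346]
tcp_rot: [-180.0, 0.1, 179.0]
ft_force: [-0.7, 1.1, 0.1]
gripper_width: 0.0003
grip_force: 0.7
```

```bash
python3 -m pendant '{"linear":[[0,-0.001,0],[0,-0.002,0],[0,-0.003,0],[0,-0.003,0]],"rotation":[[0,0,0],[0,0,0],[0,0,0],[0,0,0]],"gripper":[0,0,0,0]}'
```

```text
time: 5.42
tool_pos: [0.5131, -0.1814, 0.0346]
tcp_rot: [179.9, 0.0, 179.1]
ft_force: [-1.8, 3.8, 2.0]
gripper_width: 0.0005
grip_force: 2.8
```

Run:
```python
from h import *
p,d=cams.snapshot("scene");cv2.imwrite("pics/s4.png",cv2.resize(p[230:320,255:385,::-1],None,fx=6,fy=6,interpolation=cv2.INTER_CUBIC))
s=state();print(s['tool_pos'],s['ft_force'])
```

```text
[ 0.51308855 -0.18141715  0.03460012] [-1.72774057  5.27319428  0.74373251]
```

View pics/s4.png

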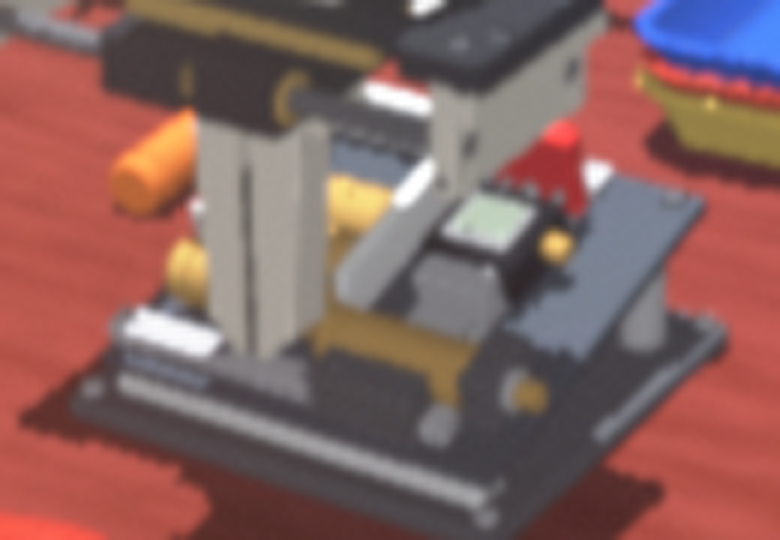

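The arm stalls at y -0.1814 with 5 N, and the pin's end is on the stop at crop (470,355). I back off a little along +y, then lift clear so pin 2 can roll down.

```bash
python3 -m pendant '{"linear":[[0,0.003,0],[0,0.006,0],[0.002,0.006,-0.003],[0.003,0.006,-0.01],[0.003,0.006,-0.02],[0.003,0.006,-0.04],[0.003,0.006,-0.07],[0.003,0.006,-0.1],[0.003,0.006,-0.11]],"rotation":[[0,0,0],[0,0,0],[0,0,0],[0,0,0],[0,0,0],[0,0,0],[0,0,0],[0,0,0],[0,0,0]],"gripper":[0,0,0,0,0,0,0,0,0]}'
python3 - <<'E'
from h import *
# thumb face estimate: plate top centre (.5976,-.2220,.080), normal to deck tilt .25
a=.25;up=np.array([np.cos(a),0,np.sin(a)]);n=np.array([-np.sin(a),0,np.cos(a)])
top=np.array([.5976,-.222,.0795]);pad=top-10*n/1000+.004*up;print("pad",pad.round(4))
t=pad+.014*up; print(t)
rows([.635,-.222,.13],178.9)
p,d=cams.snapshot("scene");cv2.imwrite("pics/s5.png",cv2.resize(p[230:320,255:385,::-1],None,fx=6,fy=6,interpolation=cv2.INTER_CUBIC))
E
```

```text
time: 6.22
tool_pos: [0.5132, -0.1785, 0.1501]
tcp_rot: [-179.8, 0.6, 179.0]
ft_force: [0.8, -0.6, 0.3]
gripper_width: 0.0005
grip_force: 0.0
pad [ 0.6039 -0.222   0.0708]
[ 0.61751446 -0.222       0.07426415]
t 6.22 lin [-0.1223 -0.0413  0.0216] rot [-0.0032  0.0111  0.0018]
```

View pics/s5.png

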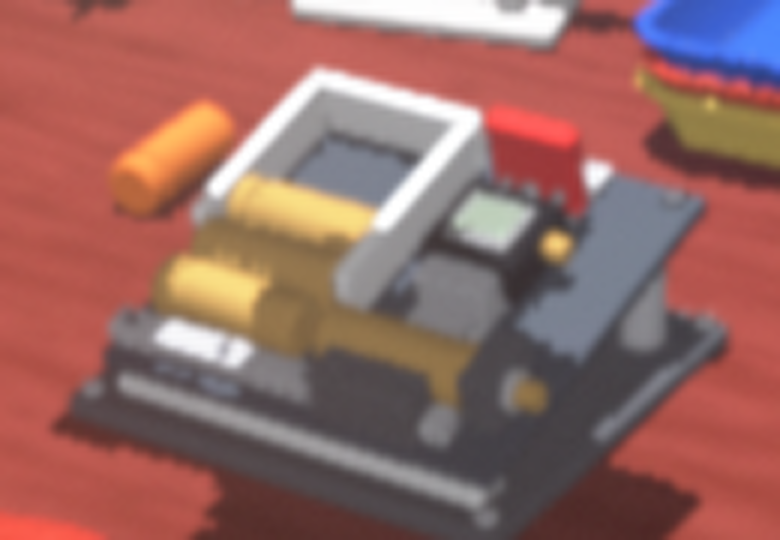

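Pin 2 has rolled down to the rail, crop (235,300). Pin 1 lies in the gauge, leading end at crop (465,360), and pins 3 and 4 followed inside the rack. Next I go uphill of the thumb piece.

```bash
python3 -m pendant '{"linear":[[-0.04,-0.015,0],[-0.08,-0.03,0],[-0.117,-0.042,0.01],[-0.117,-0.042,0.03],[-0.117,-0.042,0.03],[-0.117,-0.042,0.03],[-0.117,-0.042,0.03]],"rotation":[[0,0,0],[0,0,0],[0,0,0],[0,0,0],[0,0,0],[0,0,0],[0,0,0]],"gripper":[0,0,0,0,0,0,0]}'
python3 - <<'E'
from h import *
m=cams.camera_model("top");p,d=cams.snapshot("top");h=cv2.cvtColor(p,cv2.COLOR_RGB2HSV)
cv2.imwrite("pics/t2.png",p[:,:,::-1])
b=((h[...,0]>15)&(h[...,0]<32)&(h[...,1]>110)&(h[...,2]>50)).astype(np.uint8);b[:195]=0;b[297:]=0;b[:,:262]=0;b[:,372:]=0
for c in cv2.findContours(b,0,2)[0]:
    if cv2.contourArea(c)>20: print(cv2.boundingRect(c))
rows([.630,-.222,.068],178.9)
E
```

```text
time: 6.85
tool_pos: [0.6254, -0.2208, 0.1149]
tcp_rot: [180.0, -0.0, 179.0]
ft_force: [1.2, 0.1, 0.7]
gripper_width: 0.0007
grip_force: 0.0
t 6.9 lin [-0.0041 -0.001   0.0477] rot [-0.0002  0.0013  0.0023]
```

```bash
python3 -m pendant '{"linear":[[-0.004,-0.001,0.01],[-0.004,-0.001,0.02],[-0.004,-0.001,0.03],[-0.004,-0.001,0.04],[-0.004,-0.001,0.045],[-0.004,-0.001,0.048],[-0.004,-0.001,0.048]],"rotation":[[0,0,0],[0,0,0],[0,0,0],[0,0,0],[0,0,0],[0,0,0],[0,0,0]],"gripper":[0,0,0,0,0,0,0]}'
python3 - <<'E'
from h import *
p,d=cams.snapshot("scene");cv2.imwrite("pics/s6.png",cv2.resize(p[230:320,255:385,::-1],None,fx=6,fy=6,interpolation=cv2.INTER_CUBIC))
s=state();print(s['tool_pos'],s['ft_force'])
E
```

```text
time: 7.48
tool_pos: [0.6299, -0.2219, 0.0656]
tcp_rot: [180.0, -0.0, 179.0]
ft_force: [0.1, -0.7, 0.4]
gripper_width: 0.0005
grip_force: 0.0
[ 0.63036745 -0.22208614  0.06640978] [-0.82998705  0.56411881  0.06672124]
```

View pics/s6.png

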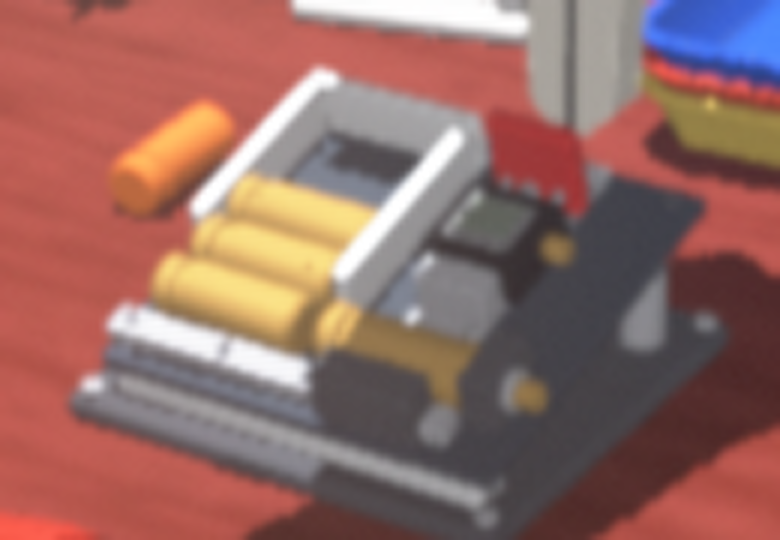

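The finger stands behind the red thumb piece at crop (570,130), and all pins are in place. I push down the slope in small steps.

```bash
python3 -m pendant '{"linear":[[0.004,0,0.001],[0.008,0,0.002],[0.012,0,0.003],[0.014,0,0.0036],[0.016,0,0.0041],[0.018,0,0.0046],[0.02,0,0.0051],[0.022,0,0.0056],[0.024,0,0.0061],[0.026,0,0.0066],[0.028,0,0.0071],[0.03,0,0.0077],[0.032,0,0.0082],[0.033,0,0.0084],[0.034,0,0.0087],[0.034,0,0.0087]],"rotation":[[0,0,0],[0,0,0],[0,0,0],[0,0,0],[0,0,0],[0,0,0],[0,0,0],[0,0,0],[0,0,0],[0,0,0],[0,0,0],[0,0,0],[0,0,0],[0,0,0],[0,0,0],[0,0,0]],"gripper":[0,0,0,0,0,0,0,0,0,0,0,0,0,0,0,0]}'
```

```text
time: 8.87
tool_pos: [0.5974, -0.2216, 0.0584]
tcp_rot: [-180.0, 0.2, 179.0]
ft_force: [2.5, 0.3, 1.2]
gripper_width: 0.0002
grip_force: 1.2
```

```bash
python3 -m pendant '{"linear":[[0.001,0,0.0003],[0.002,0,0.0005],[0.003,0,0.0008],[0.003,0,0.0008]],"rotation":[[0,0,0],[0,0,0],[0,0,0],[0,0,0]],"gripper":[0,0,0,0]}'
python3 - <<'E'
from h import *
p,d=cams.snapshot("scene");cv2.imwrite("pics/s7.png",cv2.resize(p[230:320,255:385,::-1],None,fx=6,fy=6,interpolation=cv2.INTER_CUBIC))
s=state();print(s['tool_pos'],s['ft_force'])
E
```

```text
time: 9.2
tool_pos: [0.5948, -0.2216, 0.0578]
tcp_rot: [-180.0, 0.2, 179.0]
ft_force: [4.5, -0.6, 0.7]
gripper_width: 0.0002
grip_force: 2.4
[ 0.59472867 -0.22157269  0.05775959] [4.37618955 0.04612581 2.40087989]
```

View pics/s7.png

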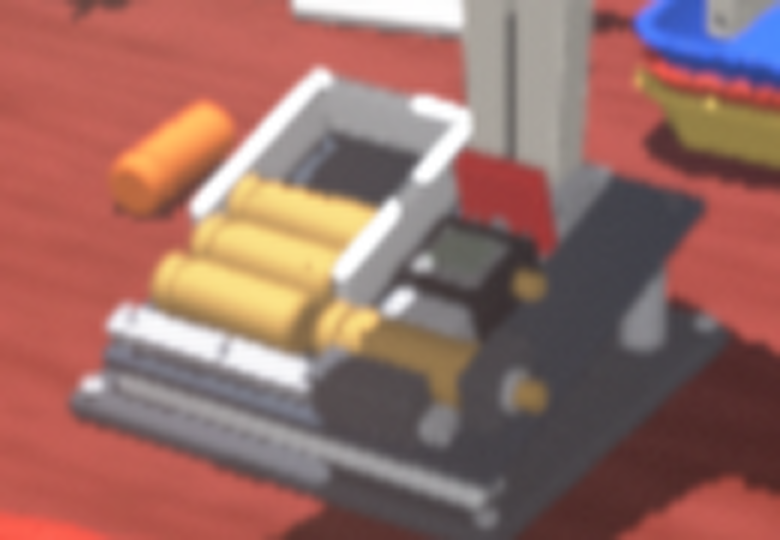

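Thumb piece and carriage have moved down the slope; the thumb is now at crop (505,200). The force has risen, so I check whether the jaw is already on the pin with small further steps.

```bash
python3 -m pendant '{"linear":[[0.001,0,0.0003],[0.001,0,0.0003],[0.001,0,0.0003]],"rotation":[[0,0,0],[0,0,0],[0,0,0]],"gripper":[0,0,0]}';python3 - <<'E'
from h import *
F=[]
for i in range(4):
    p,d=cams.snapshot("scene");s=state();F.append(s['ft_force'])
print(np.mean(F,0),s['tool_pos'])
m=cams.camera_model("scene");h=cv2.cvtColor(p,cv2.COLOR_RGB2HSV)
# depth points: red thumb face/top, jaw/carriage black front, pin
T=[pt(m,d,int(u),int(v)) for v in range(250,275) for u in range(325,352) if (h[v,u,1]>150 and (h[v,u,0]<8 or h[v,u,0]>172) and d[v,u]>0)]
T=np.array(T);T=T[(T[:,2]>.04)&(abs(T[:,0]-.57)<.03)];n=np.array([-np.sin(.25),0,np.cos(.25)]);up=np.array([np.cos(.25),0,np.sin(.25)])
print(len(T),"along slope of downhill face rel pin axis",np.percentile((T-[.5215,0,.036])@up,[10,50,90]).round(4), T.mean(0))
E
```

```text
time: 9.5
tool_pos: [0.5934, -0.2216, 0.0574]
tcp_rot: [-180.0, 0.2, 179.0]
ft_force: [4.8, -0.7, 2.6]
gripper_width: 0.0003
grip_force: 2.7
[ 4.90500443 -0.53690253  3.1995721 ] [ 0.59318174 -0.22151548  0.05731023]
123 along slope of downhill face rel pin axis [0.0575 0.0584 0.0611] [ 0.57486223 -0.22638456  0.06533094]
```

The force is about 5.5 N along the slope and rises 0.5 N/mm, so the thumb spring is giving. I let go by backing up the slope and lifting, then check with the top camera.

```bash
python3 -m pendant '{"linear":[[-0.002,0,-0.0005],[-0.004,0,-0.001],[-0.008,0,-0.002],[-0.013,0,-0.0033],[-0.018,0,-0.0045],[-0.022,0,-0.02],[-0.025,0,-0.05],[-0.025,0,-0.09],[-0.025,0.04,-0.11],[-0.025,0.08,-0.12],[-0.025,0.12,-0.13],[-0.025,0.16,-0.13],[-0.025,0.2,-0.13],[-0.025,0.24,-0.13],[-0.025,0.28,-0.13],[-0.025,0.3,-0.13]],"rotation":[[0,0,0],[0,0,0],[0,0,0],[0,0,0],[0,0,0],[0,0,0],[0,0,0],[0,0,0],[0,0,0],[0,0,0],[0,0,0],[0,0,0],[0,0,0],[0,0,0],[0,0,0],[0,0,0]],"gripper":[0,0,0,0,0,0,0,0,0,0,0,0,0,0,0,0]}'
python3 - <<'E'
from h import *
p,d=cams.snapshot("top");m=cams.camera_model("top");cv2.imwrite("pics/t3.png",cv2.resize(p[195:297,262:372,::-1],None,fx=5.8,fy=5.8,interpolation=cv2.INTER_CUBIC))
for n,u,v in[("p2",295,267),("pin1",322,268),("pin1",330,268),("pin1",340,268),("desk",316,297)]: print(n,pt(m,d,u,v).round(4))
h=cv2.cvtColor(p,cv2.COLOR_RGB2HSV);t=(((h[...,0]<8)|(h[...,0]>172))&(h[...,1]>170)&(h[...,2]>110)).astype(np.uint8)
k=np.zeros_like(t);k[210:265,320:345]=1;ys,xs=np.where(t*k);print("red",xs.mean(),ys.mean(),ray(m,(xs.mean(),ys.mean()),.073).round(4))
E
```

```text
time: 11.03
tool_pos: [0.6201, 0.0855, 0.1861]
tcp_rot: [179.8, -0.2, 179.5]
ft_force: [-0.2, 1.3, 0.3]
gripper_width: 0.0006
grip_force: 0.0
p2 [ 0.5233 -0.1627  0.0475]
pin1 [ 0.5224 -0.2081  0.0461]
pin1 [ 0.5227 -0.2216  0.0468]
pin1 [ 0.523  -0.2384  0.0453]
desk [ 0.4707 -0.1981  0.0013]
red 330.8 232.54545454545453 [ 0.5809 -0.2217  0.073 ]
```

View pics/t3.png

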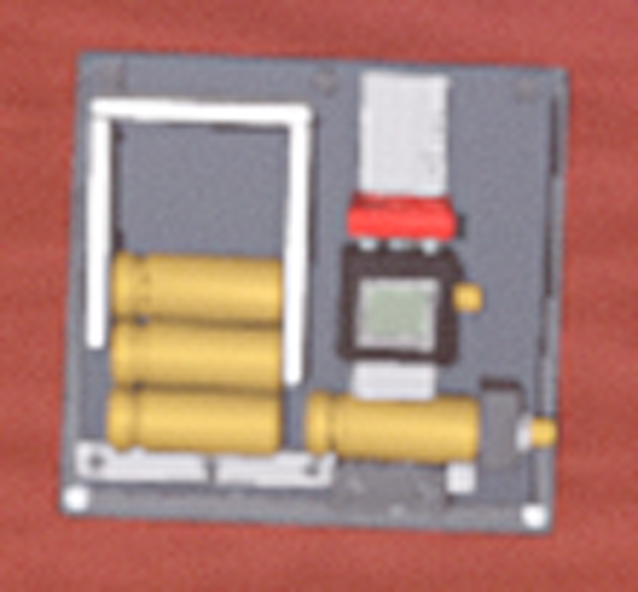

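Run:
```python
from h import *
m=cams.camera_model("top");d0=np.load("pics/top_d.npy");p,d1=cams.snapshot("top")
n=np.array([-np.sin(.25),0,np.cos(.25)]);up=np.array([np.cos(.25),0,np.sin(.25)])
for v in range(214,284,1):
    o=[]
    for d in(d0,d1):
        for u in(327,331):
            q=(pt(m,d,u,v)-[.5225,0,.036])*1000;o+=[(q@up).round(1),(q@n+10).round(1)]
    print(v,*o)
```

```text
214 92.0 4.5 92.2 5.3 91.9 4.2 92.3 5.8
215 90.2 4.2 90.6 5.7 90.5 5.5 90.6 5.8
216 88.6 4.6 88.8 5.3 88.6 4.6 88.8 5.0
217 87.0 5.0 87.0 4.7 87.0 5.0 87.1 5.3
218 85.4 5.6 85.6 6.0 85.4 5.4 85.5 5.7
219 86.5 21.9 85.7 17.1 83.7 5.8 83.8 5.3
220 85.8 27.5 85.7 26.7 82.1 6.1 82.0 5.1
221 84.9 32.5 85.0 31.9 80.2 4.9 80.1 4.1
222 83.6 34.1 83.7 34.2 78.5 5.1 78.4 4.1
223 82.1 34.8 82.1 34.5 76.9 5.5 76.8 4.5
224 80.4 34.9 80.5 34.9 75.2 5.8 75.0 3.9
225 78.8 34.8 78.6 33.4 73.2 4.2 73.4 4.7
226 73.1 12.8 74.1 17.6 71.6 4.6 71.8 5.0
227 71.3 12.1 72.2 16.3 69.9 4.9 70.1 5.4
228 70.2 15.5 70.6 17.2 68.5 6.2 68.7 6.9
229 68.8 17.0 69.0 17.8 69.2 19.4 69.0 17.3
230 67.3 18.2 67.6 18.9 69.0 27.0 68.8 25.3
231 65.7 18.7 65.9 19.0 68.4 32.7 68.5 32.2
232 64.3 19.9 64.3 19.4 67.2 34.7 66.9 32.9
233 62.7 20.2 62.6 19.2 65.6 35.0 65.7 34.9
234 61.0 20.6 61.1 20.3 63.9 34.8 63.7 33.5
235 59.4 20.9 59.5 20.7 62.1 34.2 61.9 32.8
236 57.8 21.3 57.9 21.0 55.9 11.8 60.2 32.6
237 56.2 21.6 56.3 21.5 54.2 12.2 54.9 14.7
238 54.6 22.2 54.5 21.1 53.2 15.3 53.5 16.4
239 52.8 21.5 52.7 20.7 51.9 17.3 52.0 1
[... 1217 characters left out ...]
20.0 2.6 19.3
269 -4.1 1.1 -4.2 0.5 1.0 20.5 1.1 20.4
270 -6.1 0.6 -6.1 0.1 -0.6 20.9 -0.5 20.8
271 -7.8 0.9 -7.8 0.5 -2.6 19.9 -2.2 21.0
272 -9.2 2.1 -9.3 1.4 -4.5 19.4 -4.1 20.1
273 -10.1 5.5 -10.4 3.9 -6.6 18.2 -6.1 19.3
274 -11.1 8.3 -10.3 10.4 -8.4 17.7 -8.7 16.2
275 -10.8 15.5 -10.5 16.0 -10.1 18.0 -10.4 16.5
276 -12.0 17.7 -11.8 17.8 -12.0 17.6 -11.7 18.0
277 -13.3 19.0 -13.0 19.6 -13.6 18.0 -13.0 19.6
278 -15.2 18.7 -14.6 20.2 -15.5 17.6 -14.7 20.0
279 -16.8 19.0 -16.2 20.6 -17.2 17.8 -16.7 19.0
280 -18.6 19.1 -18.4 19.2 -18.9 18.1 -18.7 18.3
281 -20.3 19.3 -20.3 18.9 -20.4 18.8 -20.1 19.4
282 -22.2 18.6 -21.9 19.3 -21.9 19.8 -21.7 19.9
283 -23.9 18.8 -23.7 19.1 -24.0 18.6 -23.4 20.2
```

Depth profiles before and after show the carriage had started about 7 mm closed. It moved about 17 mm, and the jaw face now meets the pin with no gap. The pin lies against the fixed jaw and the end stop, pin 2 is at the rail, and the arm is clear.

```bash
python3 -c "
from plant import workorder;print(workorder.sign_off())"
```

```text
the job is handed in; nothing more can be done
None
```

I slid the end pin along the rail to the gauge's end stop, pin 2 rolled down into its place, and the jaw was left shut on the pin after the thumb spring gave at about 5.5 N; the job was handed in at about 11 s and no verdict was returned.

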